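# Scoop the grinding balls into the wash dish

### The arm

A 6-joint arm with a two-finger parallel gripper is mounted at the origin on the work surface. World frame = base frame: x ahead of the robot, y to its left, z up, the work surface at z = 0. Lengths are in m, angles in rad, forces in N, time in s.
With the tool pointing down it reaches from about 0.35 to 0.875 m from the base axis. Payload 4.2 kg.
Tool frame: the origin (TCP) lies on the mounting face of the last link; the fingertips stand arm.tips_ahead ahead of it and the grasp point (between the pads) lies 164 mm ahead of it (arm.tips_ahead is the distance from the TCP to the fingertips, in m); z points along the fingers, y is the line along which they close (so a half turn about z gives the same grasp; the last joint's range is limited). The gripper opens to 87 mm and grips with 3 to 60 N. Pads are 19 mm wide; open, the fingers measure 117 mm over their backs; the gripper's body (75 mm by 190 mm) begins 51 mm behind the grasp point.
Start: joints at [1.54, 0.385, 0.008, 0, -1.194, -0.259], TCP at [0.179, 0.599, 0.405] pointing down, gripper open.
Joint ranges: [-3.14, 3.14], [-1.21, 2.06], [-1.07, 1.41], [-3.16, 2.05], [-2.99, -0.16], [-3.1, 3.1]. Speed limits (rad/s): [2.79, 2.79, 3.14, 3.14, 3.14, 3.14].

### API

Orientations are given as a unit quaternion [w, x, y, z].
In Python, from cell import arm gives the robot as it stands.
- The arm moves only by the tool jog_arm, never from a script. Its argument "increments" is a list that holds one entry, the list of rows, each a list of 7 numbers: the shift along the tool's x, y, z in cm, then the turn, a rotation vector about the tool's x, y, z in rad, then the opening, from 0 (shut) to 1 (fully open). In form: [[[x, y, z, wx, wy, wz, fingers], ...]]. A call has 1 to 12 rows; each row shifts and turns the commanded pose from where the row before left it, along the tool's axes as they then stand; what a row does not reach is not made up. A row lasts 1/12 s, in which the tool goes at most 41.7 mm and 7.16 degrees, less where a joint would pass 70% of its speed; a pose out of reach is approached as far as the arm can. A call is refused whole if a number of a shift passes 4.17 or a number of a turn 0.125, either way. A call with a gripper value outside its range is refused whole. The fingers move at their own pace and stop on an object; "squeeze" is the grip in N (left out, the last holds). Time passes only in rows, so rows that do not move let the fingers close. It gives the time, the measured TCP pose, the force, the opening and the grip force at its end, in the units of the state.
- arm.observe(): the state, without advancing time (a new reading comes with each control period).
- arm.read_camera(name): name is "scene" or "top" or "wrist"; returns the picture (480x640x3 uint8, blue, green, red); there is no depth.
- arm.camera_params(name): a dict with "fx", "fy", "cx", "cy" (pixels), "world_from_camera" (4x4, takes a point from camera to world coordinates); the wrist camera has in their place "T_tool_cam" (4x4, takes a point from camera to tool coordinates, whose origin is the TCP and whose axes are the flange's). Camera axes: x right, y up, looking along -z (the intrinsics and any distortion apply to the point x, -y, -z); pixel columns grow to the right and rows downward; lengths in m; the calibration is good to about 2 mm. A picture is of the moment at which its call begins: read the wrist's pose just before it. camera_params takes no time and is no camera call.
- arm.job_done(): hands the job in; it is judged then, once.
The state is a dict: "time_s": time; "q": joint angles; "dq": joint speeds; "joint_efforts": joint torques, N m; "eef_pos": TCP position; "ee_rot": TCP orientation; "wrist_force": force on the tool from outside, world axes, zero at the start; "torque": the same for the moment, N m; "grip_width": finger opening in m; "grasp_force": force on a finger pad.
Only numpy, scipy, OpenCV 4.12 (cv2) and the standard library are available. Lean on these libraries where they do the work, as an engineer would, in place of code of your own. Each camera call takes 0.05 s, during which the arm holds its last target. There are 200 camera calls.

### The job

Take the scoop by its upright handle, scoop all three grinding balls together out of the tray, and tip them into the wide, low steel dish so that they can be washed. Move the balls only with the scoop, not with the fingers. Then set the scoop down upright on the bench, clear of the dish.

Things in the scene. Friction and masses are not known exactly. Their poses are not given: they have to be found in the camera images.
- scoop_grip (a point): loose open-fronted aluminium pan, 80 long (x), 100 wide (94 inside), floor 2 thick, sides 32 and back 38 mm high, with a black upright handle at its back, 22 (x) by 16 (y) mm, top at 126 mm; 160 g. Point: in the handle, 105 mm above the pan's underside; z up along the handle. The mouth faces its -x: lip 66 mm in -x, back edge 14 mm in +x of this point. Grasp across y
- tray: grey tray fixed to the bench, 210 (x) by 166 (y) mm. Origin under its middle, at bench height; z up. Flat floor, top 4 mm up, from x = -90 to +100 and y = -80 to +80 mm. Walls 32 mm high, upright except at the -x end (nearer the robot), where a ramp rises outward at 65 degrees from level from x = -90: the balls are scooped by driving the mouth in -x against it
- ball1_center (a point): a smooth white ceramic grinding ball, 25 mm across, 32 g, lying on the tray's floor (all three lie near the sloping end); this point is its centre. It rolls easily
- ball2_center (a point): a smooth white ceramic grinding ball, 25 mm across, 32 g, lying on the tray's floor (all three lie near the sloping end); this point is its centre. It rolls easily
- ball3_center (a point): a smooth white ceramic grinding ball, 25 mm across, 32 g, lying on the tray's floor (all three lie near the sloping end); this point is its centre. It rolls easily
- dish: the target: wide, low, round steel dish, 144 mm across the rim (136 inside), 50 mm high, inner floor 5 mm up, loose, 0.5 kg. Origin: centre of its underside, z up. A tall steel beaker (80 across, 95 high) and a small steel bowl (84 across, 45 high) stand near it and trade places with it: not these
Things that resemble listed ones, but are neither listed nor needed, are in the scene too. Leave any pink look-alike of the part that bears ball2_center alone.

How it is judged:
By the outcome, as a careful person would: the job done as asked, in the order asked, and still so for the second after the job is handed in, with the robot touching nothing.
It also fails if it takes over 61 s, if anything falls off the work surface, if the arm or the gripper's body presses on something with over 40 N, if the wrist force passes 120 N, or if a joint passes its speed limit or range.

## Working session

There is one attempt and no reset: what is moved stays moved. The work goes in short steps, Python scripts to look and compute and a tool call to move; the robot and the scene stay as the last step left them, time stands still between calls to the robot, and variables do not carry over. Pictures are saved under pics/ and viewed, at most 10 in all, crops included, and the job is handed in when it is done.

Besides the shell and the picture viewer there is one more tool, called after "Emit:" as a command line: name --argument value ..., lists and objects as JSON in quotes. jog_arm: Moves the arm, as the interface text tells. Its arguments: {"type":"object","properties":{"increments":{"type":"array"},"squeeze":{"type":"number"}},"required":["increments"]}

```bash
mkdir -p pics; ls; python3 - <<'E'
from cell import arm
import cv2,numpy as np
np.set_printoptions(precision=4,suppress=True)
s=arm.observe();print(s['eef_pos'],s['ee_rot'],s['time_s'],arm.tips_ahead,s['grip_width'])
for n in ['scene','top']:
    cv2.imwrite(f'pics/{n}0.png',arm.read_camera(n)); p=arm.camera_params(n);print(n,p)
print(arm.camera_params('wrist'))
E
```

```text
pics
[0.1785 0.5988 0.4037] [ 0.0011  0.9895 -0.1445 -0.0001] 0.0 0.1822 0.0870939539178515
scene {'fx': 519.9761134283362, 'fy': 519.9761134283362, 'cx': 316.63182170904975, 'cy': 239.21815647683528, 'world_from_camera': array([[-0.5775, -0.5894,  0.5649,  0.9997],
       [ 0.8164, -0.42  ,  0.3963,  0.2577],
       [ 0.0036,  0.6901,  0.7237,  0.6967],
       [ 0.    ,  0.    ,  0.    ,  1.    ]])}
top {'fx': 570.0089461159448, 'fy': 570.0089461159448, 'cx': 320.80880145175774, 'cy': 243.34748083869738, 'world_from_camera': array([[ 0.0037,  0.9982, -0.0597,  0.4355],
       [-1.    ,  0.0036, -0.0027, -0.045 ],
       [-0.0024,  0.0597,  0.9982,  1.16  ],
       [ 0.    ,  0.    ,  0.    ,  1.    ]])}
{'fx': 363.6316185834543, 'fy': 363.6316185834543, 'cx': 317.88673125651167, 'cy': 238.56529781059635, 'T_tool_cam': array([[ 0.0001,  0.9649,  0.2627,  0.0701],
       [ 1.    , -0.0001,  0.    ,  0.    ],
       [ 0.0001,  0.2627, -0.9649,  0.0212],
       [ 0.    ,  0.    ,  0.    ,  1.    ]])}
```

View pics/top0.png

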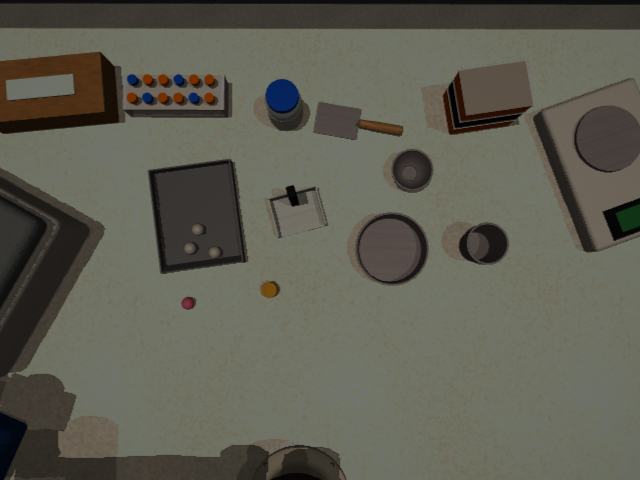

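View pics/scene0.png

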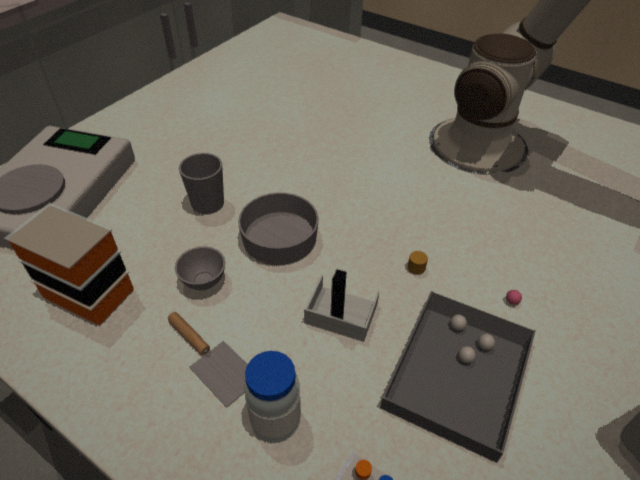

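Top view: the tray spans about (150..245, 160..272), with the balls at (198,229), (190,248) and (214,252). The scoop handle is at (292,195), its mouth facing down the image (-x). The dish is at (392,248). The pink ball at (188,303) is the look-alike to leave alone.

```bash
cat > h.py <<'E'
import numpy as np,cv2
from cell import arm
np.set_printoptions(precision=4,suppress=True)
def ray(n,u,v):
    p=arm.camera_params(n);T=p['world_from_camera']
    d=T[:3,:3]@np.array([(u-p['cx'])/p['fx'],-(v-p['cy'])/p['fy'],-1]);return T[:3,3],d/np.linalg.norm(d)
def plane(n,u,v,z):
    o,d=ray(n,u,v);return o+d*(z-o[2])/d[2]
def tri(a,b):
    A=np.zeros((3,3));r=np.zeros(3)
    for o,d in(a,b):
        P=np.eye(3)-np.outer(d,d);A+=P;r+=P@o
    return np.linalg.solve(A,r)
def proj(n,X):
    p=arm.camera_params(n);c=np.linalg.inv(p['world_from_camera'])@np.append(X,1)
    return np.array([p['cx']+p['fx']*c[0]/-c[2],p['cy']-p['fy']*c[1]/-c[2]])
E
python3 - <<'E'
from h import *
t=cv2.imread('pics/top0.png');s=cv2.imread('pics/scene0.png')
def blobs(im,x0,y0,x1,y1,f,amin):
    m=f(im[y0:y1,x0:x1].astype(int)).astype(np.uint8)
    n,l,st,c=cv2.connectedComponentsWithStats(m)
    return [(c[i]+[x0,y0],st[i][:4]+[x0,y0,0,0],st[i][4]) for i in range(1,n) if st[i][4]>=amin]
br=lambda a:a.min(2)>95
print('balls top');B=blobs(t,165,180,236,262,br,20)
for b in B:print(b[0],b[2],plane('top',*b[0],.0165))
print('balls scene');B=blobs(s,435,305,515,375,br,20)
for b in B:print(b[0],b[2],plane('scene',*b[0],.0165))
bl=lambda a:a.max(2)<25
print('handle top');[print(*b) for b in blobs(t,275,178,310,215,bl,20)]
print('handle scene');[print(*b) for b in blobs(s,320,260,355,330,bl,20)]
big=cv2.convertScaleAbs(cv2.resize(t[150:285,140:340],None,fx=4,fy=4,interpolation=cv2.INTER_CUBIC),alpha=1.7)
cv2.imwrite('pics/c1.png',big)
g=cv2.convertScaleAbs(cv2.resize(t[140:290,340:520],None,fx=4,fy=4,interpolation=cv2.INTER_CUBIC),alpha=1.7);cv2.imwrite('pics/c2.png',g)
E
```

```text
balls top
balls scene
[497.8266 310.7601] 421 [0.4296 0.2127 0.0165]
[459.5385 319.6282] 78 [0.481  0.17   0.0165]
[487.7778 338.9778] 90 [0.489  0.2203 0.0165]
[468.1915 351.8191] 94 [0.5274 0.2051 0.0165]
handle top
[292.2645 195.3548] [287 186  12  20] 155
handle scene
[337.9306 293.6806] [332 271  14  47] 504
```

View pics/c1.png

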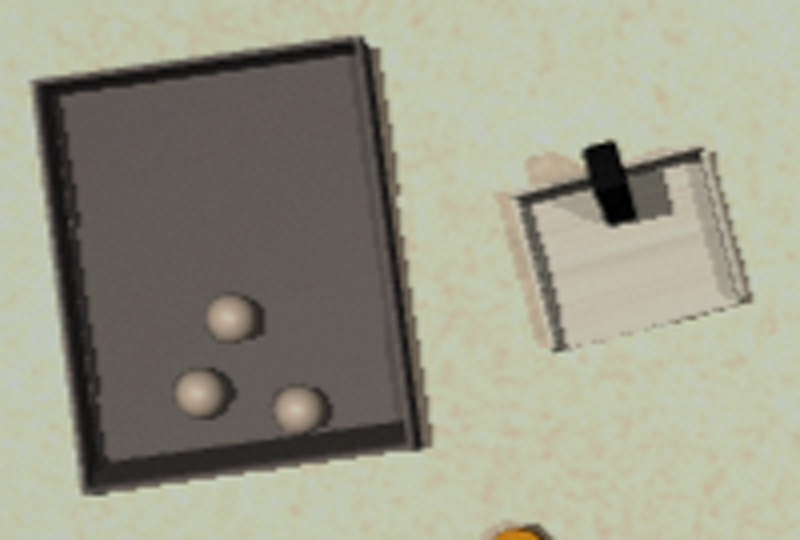

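View pics/c2.png

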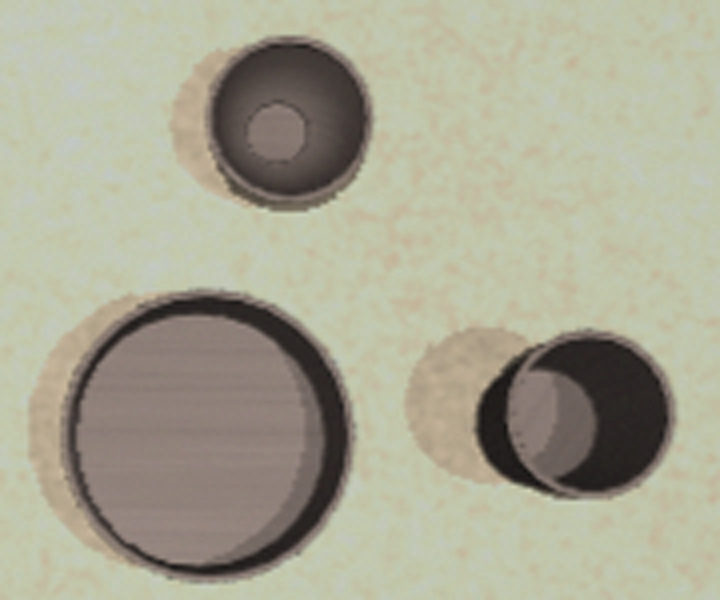

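Crop of the top view: the pan rim corners are at (518,197), (703,152), (747,300) and (557,350), and the handle top is near (603,168). The tray's outer corners are (38,82), (360,40), (420,447) and (90,492). In crop 2 the wide dish's rim is centred near (211,436).

```bash
cat >> h.py <<'E'
from scipy.spatial.transform import Rotation as Rn
def pose():
    s=arm.observe();q=s['ee_rot'];return s,np.array(s['eef_pos']),Rn.from_quat([q[1],q[2],q[3],q[0]])
def down(yaw): # tool z down, tool x at yaw
    c,s=np.cos(yaw),np.sin(yaw);return Rn.from_matrix(np.array([[c,s,0],[s,-c,0],[0,0,-1]]))
def togo(p,R,tp,tR):
    print('shift cm(tool)',R.inv().apply(tp-p)*100,'turn',(R.inv()*tR).as_rotvec(),'shift in target axes',tR.inv().apply(tp-p)*100)
E
python3 - <<'E'
from h import *
t=cv2.imread('pics/top0.png')
f=lambda x,y,ox=140,oy=150:((x+.5)/4-.5+ox,(y+.5)/4-.5+oy)
P=lambda x,y,z,**k:plane('top',*f(x,y,**k),z)
print('balls')
for c in[(232,318),(202,392),(299,409)]:print(P(*c,.0165))
C=np.array([P(38,82,.032),P(360,40,.032),P(420,447,.032),P(90,492,.032)]);print('tray',C,C.mean(0))
tr=np.array(cv2.minAreaRect(C[:,:2].astype(np.float32)*1000)[1]);print(tr)
for a,b in((3,0),(2,1)):
    d=C[b]-C[a];print(np.degrees(np.arctan2(d[1],d[0])),np.linalg.norm(d))
for a,b in((1,0),(2,3)):
    d=C[b]-C[a];print(np.degrees(np.arctan2(-d[0],d[1])),np.linalg.norm(d))
bl,br=P(518,197,.038),P(703,152,.038);d=bl-br;yaw=np.arctan2(-d[0],d[1]);print('scoop back',bl,br,np.degrees(yaw),np.linalg.norm(d))
X=np.array([np.cos(yaw),np.sin(yaw),0])
print('grip from back',(bl+br)/2-14*X*.001)
print('lip',P(557,350,.016),P(747,300,.016))
h=P(603,168,.126);print('handle top',h, 'scene proj',proj('scene',h))
print('tri top/scene handle topcentre',tri(ray('top',*f(603,168)),ray('scene',340,273)))
print('dish',P(211,436,.05,ox=340,oy=140),'bowl',P(292,118,.045,ox=340,oy=140),'beaker',P(590,413,.095,ox=340,oy=140))
s,p,R=pose();g=(bl+br)/2-14*X*.001;g[2]=.105+.164
togo(p,R,g,down(yaw))
E
```

```text
balls
[0.5317 0.2062 0.0165]
[0.4944 0.2207 0.0165]
[0.486  0.1718 0.0165]
tray [[0.6484 0.3018 0.032 ]
 [0.6702 0.1411 0.032 ]
 [0.4667 0.1087 0.032 ]
 [0.4439 0.2716 0.032 ]] [0.5573 0.2058 0.032 ]
[207.9479 164.5386]
8.393502070812074 0.2067636799775809
9.051867525308134 0.20600511588649603
7.702349569670333 0.16218334043863925
7.981150246022333 0.16454288146417156
scoop back [0.5906 0.0607 0.038 ] [ 0.6133 -0.0308  0.038 ] 13.967767268640497 0.0943409424327314
grip from back [0.5884 0.0116 0.038 ]
lip [0.5162 0.0425 0.016 ] [ 0.5418 -0.053   0.016 ]
handle top [0.5919 0.0137 0.126 ] scene proj [340.6817 275.0305]
tri top/scene handle topcentre [0.5916 0.013  0.1296]
dish [ 0.4921 -0.1816  0.05  ] bowl [ 0.6497 -0.2227  0.045 ] beaker [ 0.5013 -0.3532  0.095 ]
shift cm(tool) [56.0588 44.5254 13.5736] turn [ 0.002   0.0004 -0.5337] shift in target axes [25.6007 66.8753 13.4774]
```

Emit:
jog_arm --increments '[[[0, 0, 0, 0, 0, -0.108, 1], [0, 0, 0, 0, 0, -0.108, 1], [0, 0, 0, 0, 0, -0.108, 1], [0, 0, 0, 0, 0, -0.108, 1], [0, 0, 0, 0, 0, -0.108, 1], [1.27, 3.35, 0, 0, 0, 0, 1], [1.27, 3.35, 0, 0, 0, 0, 1], [1.27, 3.35, 0, 0, 0, 0, 1], [1.27, 3.35, 0, 0, 0, 0, 1], [1.27, 3.35, 0, 0, 0, 0, 1], [1.27, 3.35, 0, 0, 0, 0, 1], [1.27, 3.35, 0, 0, 0, 0, 1]]]'

```text
time_s: 1.1
eef_pos: [0.3233, 0.392, 0.4045]
ee_rot: [0.0, 0.992, 0.125, -0.0]
wrist_force: [0.7, 0.0, 0.3]
grip_width: 0.087
grasp_force: 0.0
```

Emit:
jog_arm --increments '[[[1.27, 3.35, 0, 0, 0, 0, 1], [1.27, 3.35, 0, 0, 0, 0, 1], [1.27, 3.35, 0, 0, 0, 0, 1], [1.27, 3.35, 0, 0, 0, 0, 1], [1.27, 3.35, 0, 0, 0, 0, 1], [1.27, 3.35, 0, 0, 0, 0, 1], [1.27, 3.35, 0, 0, 0, 0, 1], [1.27, 3.35, 0, 0, 0, 0, 1], [1.27, 3.35, 0, 0, 0, 0, 1], [1.27, 3.35, 0, 0, 0, 0, 1], [1.27, 3.35, 0, 0, 0, 0, 1], [0, 0, 0, 0, 0, 0, 1]]]'

```text
time_s: 2.1
eef_pos: [0.5517, 0.0673, 0.4038]
ee_rot: [0.001, 0.993, 0.122, -0.0]
wrist_force: [0.2, 0.4, -0.0]
grip_width: 0.0871
grasp_force: 0.0
```

```bash
python3 - <<'E'
from h import *
s,p,R=pose();print(s['time_s'],p,np.array(s['q']))
im=arm.read_camera('wrist');cv2.imwrite('pics/w1.png',im)
togo(p,R,np.array([.591,.0125,.269]),down(.25))
# project handle top into the wrist view
w=arm.camera_params('wrist');T=np.eye(4);T[:3,:3]=R.as_matrix();T[:3,3]=p;T=T@w['T_tool_cam']
for X in[(.591,.0125,.126)]:
    c=np.linalg.inv(T)@np.append(X,1);print(w['cx']+w['fx']*c[0]/-c[2],w['cy']-w['fy']*c[1]/-c[2])
E
```

```text
2.1 [0.5517 0.0673 0.4038] [ 0.4133  0.2681 -0.1659  0.0012 -1.138   1.4014]
shift cm(tool) [ 2.5024  6.2543 13.4882] turn [ 0.0012  0.001  -0.0056] shift in target axes [ 2.4533  6.285  13.4829]
406.43527924577666 205.1663959951354
```

View pics/w1.png

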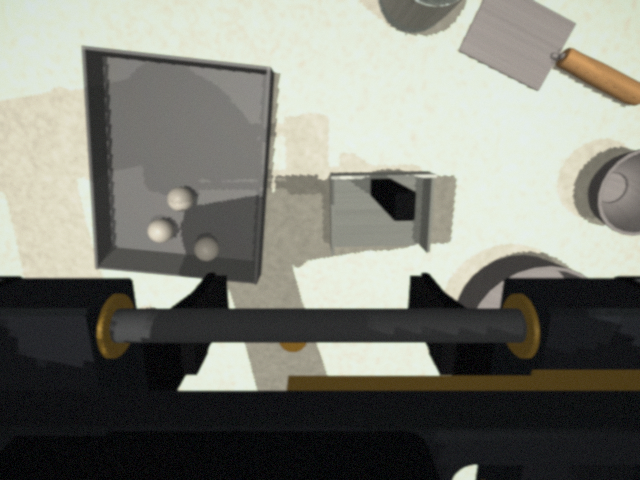

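Wrist view: the handle's top face is around (404,205), which matches the predicted (406,205). I'll go in and grasp.

Emit:
jog_arm --increments '[[[1.25, 3.13, 0, 0, 0, 0, 1], [1.25, 3.13, 0, 0, 0, 0, 1], [0, 0, 2.7, 0, 0, -0.005, 1], [0, 0, 2.7, 0, 0, 0, 1], [0, 0, 2.7, 0, 0, 0, 1], [0, 0, 2.7, 0, 0, 0, 1], [0, 0, 1.5, 0, 0, 0, 1], [0, 0, 1.1, 0, 0, 0, 1], [0, 0, 0, 0, 0, 0, 1]]]'

```text
time_s: 2.9
eef_pos: [0.5881, 0.0174, 0.2681]
ee_rot: [0.0, 0.992, 0.128, -0.003]
wrist_force: [-0.2, 0.2, 0.0]
grip_width: 0.087
grasp_force: 0.0
```

Emit:
jog_arm --increments '[[[0, 0, 0, 0, 0, 0, 0], [0, 0, 0, 0, 0, 0, 0], [0, 0, 0, 0, 0, 0, 0], [0, 0, 0, 0, 0, 0, 0], [0, 0, 0, 0, 0, 0, 0], [0, 0, 0, 0, 0, 0, 0], [0, 0, 0, 0, 0, 0, 0], [0, 0, 0, 0, 0, 0, 0], [0, 0, 0, 0, 0, 0, 0], [0, 0, 0, 0, 0, 0, 0]]]' --squeeze 45

```text
time_s: 3.73
eef_pos: [0.5891, 0.0168, 0.2707]
ee_rot: [0.0, 0.992, 0.127, -0.0]
wrist_force: [-0.5, 0.4, 0.1]
grip_width: 0.0283
grasp_force: 0.0
```

```bash
python3 - <<'E'
from h import *
s,p,R=pose();print(s['time_s'],p,R.as_matrix(),s['wrist_force'],s['grip_width'])
# tray frame
yt=np.radians(8.2);o=np.array([.5573,.2058]);X=np.array([np.cos(yt),np.sin(yt)]);Y=np.array([-X[1],X[0]])
for b in[(.5317,.2062),(.4944,.2207),(.486,.1718)]:
    d=np.array(b)-o;print('ball tray',d@X,d@Y)
t=arm.read_camera('top');cv2.imwrite('pics/t2.png',t)
big=cv2.convertScaleAbs(cv2.resize(t[150:285,140:340],None,fx=4,fy=4,interpolation=cv2.INTER_CUBIC),alpha=1.7)
cv2.imwrite('pics/c3.png',big)
E
```

```text
3.7333 [0.5891 0.0168 0.2707] [[ 0.9676  0.2523 -0.0001]
 [ 0.2523 -0.9676 -0.    ]
 [-0.0001 -0.     -1.    ]] [-0.4911  0.4176  0.0771] 0.02834218749393935
ball tray -0.02528121993775726 0.004047211195224207
ball tray -0.06013175381188782 0.023719025770602736
ball tray -0.07542042900971278 -0.023482948877661843
```

Emit:
jog_arm --increments '[[[0, 0, 0, 0, 0, 0, 0], [0, 0, 0, 0, 0, 0, 0], [0, 0, 0, 0, 0, 0, 0], [0, 0, 0, 0, 0, 0, 0], [0, 0, 0, 0, 0, 0, 0]]]'

```text
time_s: 4.2
eef_pos: [0.5889, 0.0169, 0.2703]
ee_rot: [-0.0, 0.992, 0.127, -0.0]
wrist_force: [-0.4, 0.3, -2.6]
grip_width: 0.0158
grasp_force: 45.0
```

Emit:
jog_arm --increments '[[[0, 0, -1, 0, 0, 0, 0], [0, 0, -2, 0, 0, 0, 0], [0, 0, -2.5, 0, 0, 0, 0], [0, 0, -2.5, 0, 0, 0, 0], [0, 0, 0, 0, 0, 0.112, 0], [1.1, -3.19, 0, 0, 0, 0, 0], [1.1, -3.19, 0, 0, 0, 0, 0], [1.1, -3.19, 0, 0, 0, 0, 0], [1.1, -3.19, 0, 0, 0, 0, 0], [1.1, -3.19, 0, 0, 0, 0, 0], [1.1, -3.19, 0, 0, 0, 0, 0], [0, 0, 0, 0, 0, 0, 0]]]'

```text
time_s: 5.2
eef_pos: [0.6277, 0.2211, 0.351]
ee_rot: [-0.001, 0.997, 0.074, 0.001]
wrist_force: [0.5, -0.7, -2.4]
grip_width: 0.0158
grasp_force: 45.0
```

```bash
python3 - <<'E'
from h import *
s,p,R=pose();print(s['time_s'],p,R.as_matrix()[:,0],s['wrist_force'],s['grip_width'],np.array(s['q']))
togo(p,R,np.array([.6266,.2158,p[2]]),down(.143))
for n,(y0,y1,x0,x1) in dict(top=(140,290,130,330),scene=(240,440,340,600)).items():
    t=arm.read_camera(n);k=800//(x1-x0)
    cv2.imwrite(f'pics/{n}3.png',cv2.convertScaleAbs(cv2.resize(t[y0:y1,x0:x1],None,fx=k,fy=k,interpolation=cv2.INTER_CUBIC),alpha=1.7))
E
```

```text
5.2 [0.6277 0.2211 0.351 ] [0.989  0.1479 0.0031] [ 0.4969 -0.6965 -2.3863] 0.01576869856647876 [ 0.5811  0.4903  0.0396 -0.0003 -1.1166  1.1382]
shift cm(tool) [-0.1925  0.5102 -0.0015] turn [-0.0017 -0.0031  0.0055] shift in target axes [-0.1897  0.5112  0.    ]
```

View pics/scene3.png

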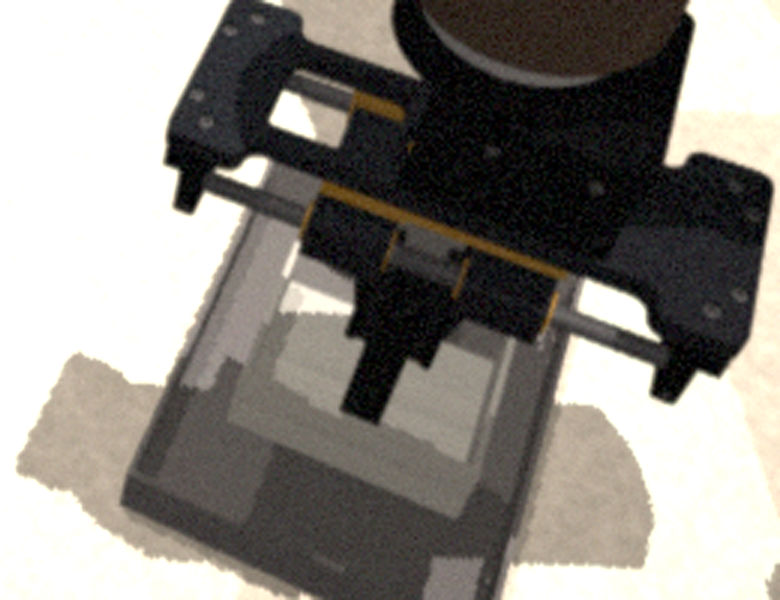

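The scoop hangs level over the tray. Its back bottom edge runs from about (230,420) to (460,515) in the crop, so I'll compare that with the prediction.

```bash
python3 - <<'E'
from h import *
s,p,R=pose()
for d in[(.014,-.05,.2703),(.014,.05,.2703)]:
    print((proj('scene',p+R.apply(d))-[340,240])*3)
for c in[(230,420),(460,515)]:
    w=plane('scene',c[0]/3+340,c[1]/3+240,.0807);print(w,R.inv().apply(w-p))
yt=np.radians(8.2);o=np.array([.5573,.2058,0])
T=np.array([[np.cos(yt),-np.sin(yt),0],[np.sin(yt),np.cos(yt),0],[0,0,1]])
for c in[(-.105,-.083,.032),(.105,-.083,.032),(.105,.083,.032)]:print('tray',(proj('scene',o+T@c)-[340,240])*3)
E
```

```text
[454.5456 512.0949]
[225.9987 412.8288]
[0.6501 0.1727 0.0807] [0.0166 0.0473 0.2701]
[0.6334 0.2709 0.0807] [ 0.0144 -0.0523  0.2701]
tray [271.7448 147.812 ]
tray [124.5945 470.6737]
tray [488.6151 637.5986]
```

Emit:
jog_arm --increments '[[[-0.2, 0.6, 0, 0, 0, 0.005, 0], [0, 0, 1.5, 0, 0, 0, 0], [0, 0, 2, 0, 0, 0, 0], [0, 0, 2, 0, 0, 0, 0], [0, 0, 1.2, 0, 0, 0, 0], [0, 0, 0.4, 0, 0, 0, 0], [0, 0, 0.2, 0, 0, 0, 0], [0, 0, 0, 0, 0, 0, 0]]]'

```text
time_s: 5.97
eef_pos: [0.6263, 0.209, 0.2783]
ee_rot: [-0.0, 0.998, 0.069, 0.0]
wrist_force: [-0.8, -0.9, -0.6]
grip_width: 0.0158
grasp_force: 45.0
```

Emit:
jog_arm --increments '[[[0, 0, 0.1, 0, 0, 0, 0], [0, 0, 0.1, 0, 0, 0, 0], [0, 0, 0, 0, 0, 0, 0]]]'

```text
time_s: 6.22
eef_pos: [0.6261, 0.2096, 0.2765]
ee_rot: [-0.0, 0.998, 0.069, 0.001]
wrist_force: [-1.5, 0.5, -2.3]
grip_width: 0.0155
grasp_force: 45.0
```

Emit:
jog_arm --increments '[[[0, 0, 0.1, 0, 0, 0, 0], [0, 0, 0.1, 0, 0, 0, 0], [0, 0, 0, 0, 0, 0, 0]]]'

```text
time_s: 6.47
eef_pos: [0.6259, 0.2095, 0.2736]
ee_rot: [0.0, 0.998, 0.069, -0.0]
wrist_force: [-0.2, 0.1, -2.2]
grip_width: 0.016
grasp_force: 45.0
```

Emit:
jog_arm --increments '[[[0, 0, 0.1, 0, 0, 0, 0], [0, 0, 0, 0, 0, 0, 0], [0, 0, 0, 0, 0, 0, 0]]]'

```text
time_s: 6.72
eef_pos: [0.6261, 0.2095, 0.273]
ee_rot: [-0.0, 0.998, 0.069, 0.0]
wrist_force: [0.1, 0.1, -0.1]
grip_width: 0.0157
grasp_force: 45.0
```

Emit:
jog_arm --increments '[[[-0.4, 0, 0.05, 0, 0, 0, 0], [-0.7, 0, 0, 0, 0, 0, 0], [-0.7, 0, 0, 0, 0, 0, 0], [-0.7, 0, 0, 0, 0, 0, 0], [-0.7, 0, 0, 0, 0, 0, 0], [-0.7, 0, 0, 0, 0, 0, 0], [-0.7, 0, 0, 0, 0, 0, 0], [-0.7, 0, 0, 0, 0, 0, 0], [-0.7, 0, 0, 0, 0, 0, 0], [-0.5, 0, 0, 0, 0, 0, 0], [-0.5, 0, 0, 0, 0, 0, 0], [0, 0, 0, 0, 0, 0, 0]]]'

```text
time_s: 7.72
eef_pos: [0.5558, 0.1999, 0.2729]
ee_rot: [-0.0, 0.998, 0.069, 0.0]
wrist_force: [2.4, 1.9, 6.3]
grip_width: 0.0157
grasp_force: 45.0
```

Emit:
jog_arm --increments '[[[-0.4, 0, 0, 0, 0, 0, 0], [-0.4, 0, 0, 0, 0, 0, 0], [-0.4, 0, 0, 0, 0, 0, 0], [-0.3, 0, 0, 0, 0, 0, 0], [-0.3, 0, 0, 0, 0, 0, 0], [0, 0, 0, 0, 0, 0, 0]]]'

```text
time_s: 8.22
eef_pos: [0.5388, 0.1976, 0.2731]
ee_rot: [-0.001, 0.998, 0.069, 0.001]
wrist_force: [4.0, 0.4, 5.3]
grip_width: 0.0156
grasp_force: 45.0
```

```bash
python3 - <<'E'
from h import *
s,p,R=pose();print(s['time_s'],p,s['wrist_force'])
for n,(y0,y1,x0,x1) in dict(scene=(220,420,370,630)).items():
    t=arm.read_camera(n);k=800//(x1-x0)
    cv2.imwrite(f'pics/{n}4.png',cv2.convertScaleAbs(cv2.resize(t[y0:y1,x0:x1],None,fx=k,fy=k,interpolation=cv2.INTER_CUBIC),alpha=1.7))
E
```

```text
8.2167 [0.5388 0.1976 0.2731] [3.9859 0.4119 5.323 ]
```

View pics/scene4.png

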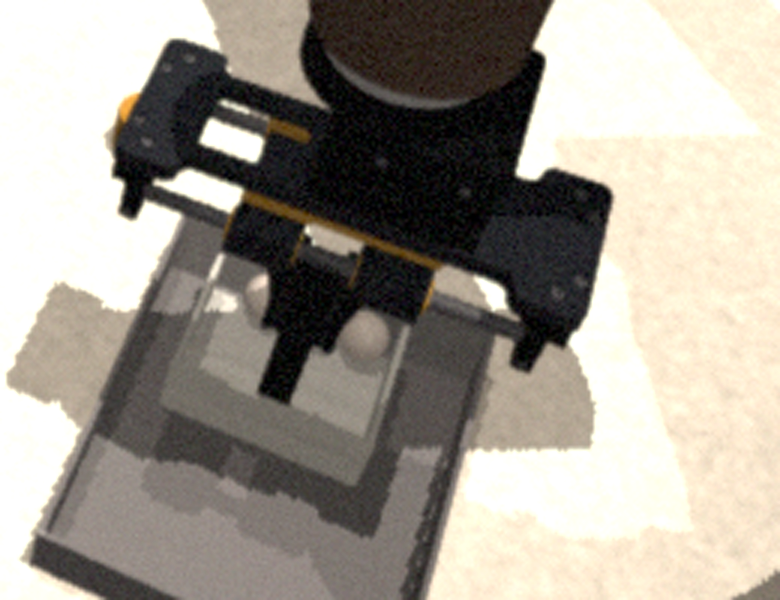

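Two balls are visible inside the pan at (255,295) and (365,335). The third is probably hidden behind the gripper. I'll finish the drive to the ramp.

Emit:
jog_arm --increments '[[[-0.3, 0, 0, 0, 0, 0, 0], [-0.3, 0, 0, 0, 0, 0, 0], [0, 0, 0, 0, 0, 0, 0]]]'

```text
time_s: 8.52
eef_pos: [0.5332, 0.1969, 0.2732]
ee_rot: [-0.001, 0.998, 0.069, 0.002]
wrist_force: [4.4, -0.0, 4.7]
grip_width: 0.0157
grasp_force: 45.0
```

Emit:
jog_arm --increments '[[[-0.2, 0, 0, 0, 0, 0, 0], [-0.2, 0, 0, 0, 0, 0, 0], [0, 0, 0, 0, 0, 0, 0]]]'

```text
time_s: 8.77
eef_pos: [0.5308, 0.1966, 0.274]
ee_rot: [-0.001, 0.998, 0.07, 0.005]
wrist_force: [9.2, -0.4, 4.2]
grip_width: 0.0158
grasp_force: 45.0
```

Emit:
jog_arm --increments '[[[1.1, 0, -0.1, 0, -0.05, 0, 0], [1.2, 0, -0.1, 0, -0.05, 0, 0], [1.2, 0, -0.1, 0, -0.05, 0, 0], [1.2, 0, -0.15, 0, -0.05, 0, 0], [1.2, 0, -0.2, 0, -0.05, 0, 0], [1.2, 0, -0.2, 0, -0.05, 0, 0], [0, 0, 0, 0, 0, 0, 0]]]'

```text
time_s: 9.35
eef_pos: [0.5998, 0.2055, 0.268]
ee_rot: [0.011, 0.986, 0.067, -0.153]
wrist_force: [-0.0, 0.5, -4.0]
grip_width: 0.0153
grasp_force: 45.0
```

```bash
python3 - <<'E'
from h import *
s,p,R=pose();print(s['time_s'],p,R.as_matrix(),s['wrist_force'])
print('lip',p+R.apply([-.066,0,.2703]),'back',p+R.apply([.014,0,.2703]))
for n,(y0,y1,x0,x1) in dict(scene=(220,420,370,630)).items():
    t=arm.read_camera(n);k=800//(x1-x0)
    cv2.imwrite(f'pics/{n}5.png',cv2.convertScaleAbs(cv2.resize(t[y0:y1,x0:x1],None,fx=k,fy=k,interpolation=cv2.INTER_CUBIC),alpha=1.7))
E
```

```text
9.35 [0.5998 0.2055 0.268 ] [[ 0.9441  0.1357 -0.3004]
 [ 0.129  -0.9907 -0.0424]
 [-0.3034  0.0012 -0.9529]] [-0.0427  0.5312 -3.9944]
lip [0.4563 0.1856 0.0304] back [0.5318 0.1959 0.0062]
```

View pics/scene5.png

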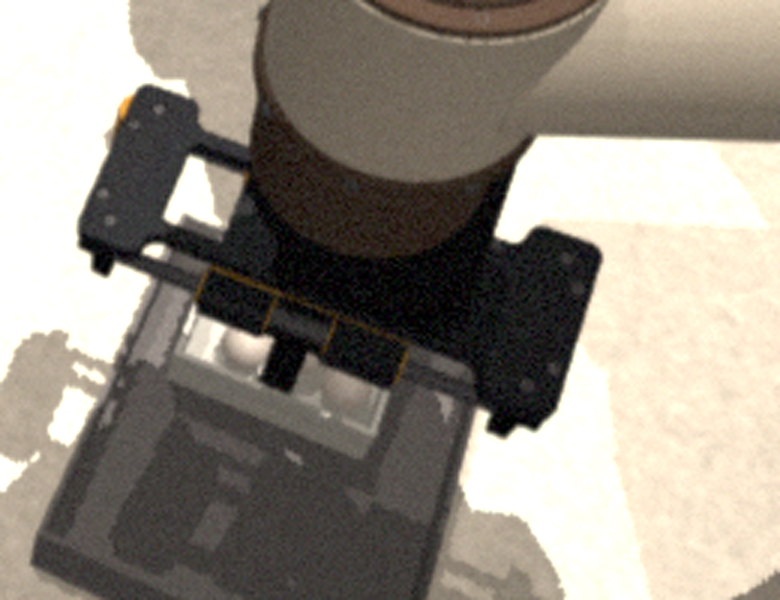

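Two balls are against the back wall at (240,345) and (350,390). I'll lift and check the third numerically.

Emit:
jog_arm --increments '[[[-0.15, 0, -0.5, 0, 0, 0, 0], [-0.3, 0, -1.0, 0, 0, 0, 0], [-0.5, 0, -1.5, 0, 0, 0, 0], [-0.5, 0, -1.5, 0, 0, 0, 0], [-0.5, 0, -1.5, 0, 0, 0, 0], [-0.5, 0, -1.5, 0, 0, 0, 0], [-0.5, 0, -1.5, 0, 0, 0, 0], [-0.4, 0, -1.2, 0, 0, 0, 0], [-0.2, 0, -0.6, 0, 0, 0, 0], [0, 0, 0, 0, 0, 0, 0], [0, 0, 0, 0, 0, 0, 0]]]'

```text
time_s: 10.32
eef_pos: [0.5969, 0.2055, 0.3857]
ee_rot: [0.01, 0.986, 0.068, -0.149]
wrist_force: [-0.1, -0.2, -3.3]
grip_width: 0.0161
grasp_force: 45.0
```

```bash
python3 - <<'E'
from h import *
s,p,R=pose();print(s['time_s'],p,s['wrist_force'])
t=arm.read_camera('top');c=arm.read_camera('scene');w=arm.read_camera('wrist')
r=lambda im,k:cv2.resize(im,(400,300) if not k else (800,300))
a=cv2.convertScaleAbs(cv2.resize(t[140:290,130:330],(400,300)),alpha=1.7)
b=cv2.convertScaleAbs(cv2.resize(c[200:425,360:640],(400,300)),alpha=1.7)
cv2.imwrite('pics/m6.png',np.vstack([np.hstack([a,b]),np.hstack([cv2.resize(w,(400,300)),np.zeros((300,400,3),np.uint8)])]))
E
```

```text
10.3167 [0.5969 0.2055 0.3857] [-0.0756 -0.2294 -3.2997]
```

View pics/m6.png

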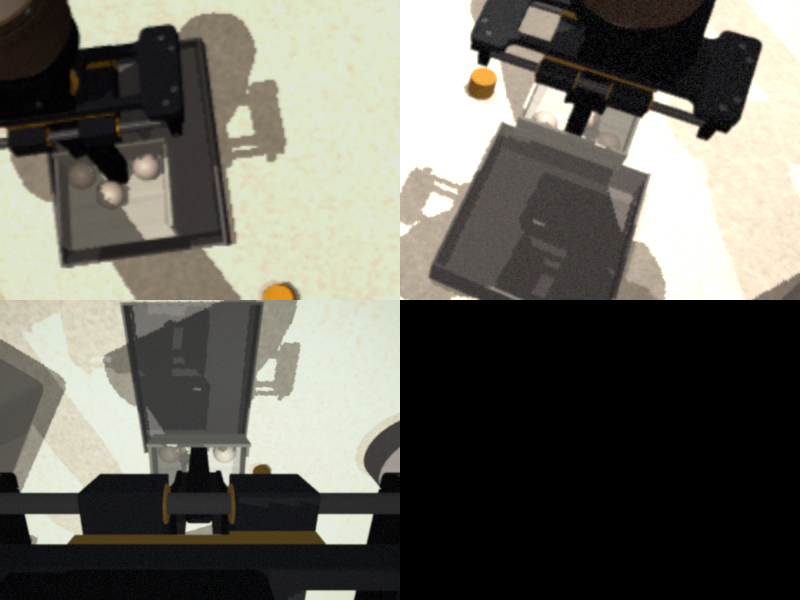

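The top view shows all three balls in the lifted pan, at (82,175), (110,192) and (147,165) in the panel. The tray is empty. Next I'll carry them toward the dish, still tilted back.

Emit:
jog_arm --increments '[[[-0.28, 1.0, 0.09, 0, 0, 0, 0], [-0.49, 1.7, 0.16, 0, 0, 0, 0], [-0.7, 2.5, 0.23, 0, 0, 0, 0], [-0.84, 3.0, 0.27, 0, 0, 0, 0], [-0.84, 3.0, 0.27, 0, 0, 0, 0], [-0.84, 3.0, 0.27, 0, 0, 0, 0], [-0.84, 3.0, 0.27, 0, 0, 0, 0], [-0.84, 3.0, 0.27, 0, 0, 0, 0], [-0.84, 3.0, 0.27, 0, 0, 0, 0], [-0.7, 2.5, 0.23, 0, 0, 0, 0], [-0.49, 1.7, 0.16, 0, 0, 0, 0], [-0.28, 1.0, 0.09, 0, 0, 0, 0]]]'

```text
time_s: 11.47
eef_pos: [0.5522, -0.0905, 0.3842]
ee_rot: [0.01, 0.986, 0.067, -0.15]
wrist_force: [-0.6, 0.9, -2.7]
grip_width: 0.0153
grasp_force: 45.0
```

Emit:
jog_arm --increments '[[[0, 0, 0, 0.01, 0, 0.03, 0], [0, 0, 0, 0.02, 0, 0.06, 0], [0, 0, 0, 0.03, 0, 0.095, 0], [0, 0, 0, 0.03, 0, 0.095, 0], [0, 0, 0, 0.03, 0, 0.095, 0], [0, 0, 0, 0.03, 0, 0.095, 0], [0, 0, 0, 0.03, 0, 0.095, 0], [0, 0, 0, 0.03, 0, 0.095, 0], [0, 0, 0, 0.03, 0, 0.095, 0], [0, 0, 0, 0.03, 0, 0.095, 0], [0, 0, 0, 0.03, 0, 0.095, 0], [0, 0, 0, 0.03, 0, 0.095, 0]]]'

```text
time_s: 12.47
eef_pos: [0.5533, -0.0878, 0.384]
ee_rot: [-0.072, 0.877, -0.455, -0.134]
wrist_force: [0.1, -0.5, -3.3]
grip_width: 0.0157
grasp_force: 45.0
```

Emit:
jog_arm --increments '[[[0, 0, 0, 0.03, 0, 0.095, 0], [0, 0, 0, 0.03, 0, 0.095, 0], [0, 0, 0, 0.03, 0, 0.095, 0], [0, 0, 0, 0.03, 0, 0.095, 0], [0, 0, 0, 0.03, 0, 0.095, 0], [0, 0, 0, 0.02, 0, 0.07, 0], [0, 0, 0, 0.01, 0, 0.03, 0], [0, 0, 0, 0, 0, 0, 0]]]'

```text
time_s: 13.13
eef_pos: [0.553, -0.0878, 0.3841]
ee_rot: [-0.108, 0.704, -0.693, -0.108]
wrist_force: [-0.2, 0.4, -2.5]
grip_width: 0.0155
grasp_force: 45.0
```

```bash
python3 - <<'E'
from h import *
s,p,R=pose();print(s['time_s'],p,R.as_matrix(),s['wrist_force'],np.array(s['q']))
print('lip',p+R.apply([-.066,0,.2703]),'back',p+R.apply([.014,0,.2703]))
th=-.3;Y=down(-np.pi/2)*Rn.from_rotvec([0,th,0])
lip=np.array([.492,-.205,.085]);tp=lip-Y.apply([-.066,0,.2703])
togo(p,R,tp,Y);print(tp)
E
```

```text
13.1333 [ 0.553  -0.0878  0.3841] [[ 0.0153 -0.9999 -0.0018]
 [-0.953  -0.0151  0.3027]
 [-0.3027 -0.0029 -0.9531]] [-0.2304  0.4192 -2.4877] [ 0.047   0.3058 -0.054  -0.3284 -1.2162  0.0842]
lip [0.5515 0.0569 0.1465] back [ 0.5527 -0.0193  0.1223]
shift cm(tool) [26.5279  6.5073 -2.1071] turn [0.0017 0.0075 0.0153] shift in target axes [26.6392  6.0982 -1.9178]
[ 0.492  -0.3479  0.3237]
```

Emit:
jog_arm --increments '[[[0.6, 0.16, -0.19, 0, 0, 0, 0], [1.2, 0.32, -0.38, 0, 0, 0, 0], [1.8, 0.48, -0.58, 0, 0, 0, 0], [2.4, 0.64, -0.77, 0, 0, 0, 0], [2.6, 0.68, -0.83, 0, 0, 0, 0], [2.6, 0.68, -0.83, 0, 0, 0, 0], [2.6, 0.68, -0.83, 0, 0, 0, 0], [2.6, 0.68, -0.83, 0, 0, 0, 0], [2.6, 0.68, -0.83, 0, 0, 0.015, 0], [2.5, 0.66, -0.8, 0, 0, 0, 0], [2.0, 0.5, -0.6, 0, 0, 0, 0], [1.2, 0.32, -0.38, 0, 0, 0, 0]]]'

```text
time_s: 14.13
eef_pos: [0.4907, -0.3504, 0.3836]
ee_rot: [0.108, -0.698, 0.699, 0.109]
wrist_force: [0.3, 0.6, -3.2]
grip_width: 0.0153
grasp_force: 45.0
```

```bash
python3 - <<'E'
from h import *
s,p,R=pose();print(s['time_s'],p,s['wrist_force'],np.array(s['q']))
th=-.3;Y=down(-np.pi/2)*Rn.from_rotvec([0,th,0])
lip=np.array([.492,-.205,.085]);L=np.array([-.066,0,.2703])
togo(p,R,lip-Y.apply(L),Y)
# tipping rows: 12 turns of 0.1 holding the lip while it sinks 20 mm in all
cp=lip-Y.apply(L);cR=Y
for i in range(1,13):
    nR=down(-np.pi/2)*Rn.from_rotvec([0,th+.1*i,0]);np_=lip-[0,0,.02*i/12]-nR.apply(L)
    print(cR.inv().apply(np_-cp)*100,(cR.inv()*nR).as_rotvec());cp,cR=np_,nR
E
```

```text
14.1333 [ 0.4907 -0.3504  0.3836] [ 0.3414  0.6438 -3.171 ] [-0.4212  0.403   0.0755 -0.2847 -1.3809  0.4935]
shift cm(tool) [ 1.5812 -0.1409  5.781 ] turn [ 0.0009  0.0074 -0.0014] shift in target axes [ 1.5383 -0.1337  5.7927]
[-2.6822  0.     -0.3646] [0.  0.1 0. ]
[-2.6984  0.     -0.3605] [0.  0.1 0. ]
[-2.7148  0.     -0.358 ] [0.  0.1 0. ]
[-2.7315  0.     -0.3572] [0.  0.1 0. ]
[-2.7481  0.     -0.358 ] [0.  0.1 0. ]
[-2.7646  0.     -0.3605] [0.  0.1 0. ]
[-2.7807  0.     -0.3646] [0.  0.1 0. ]
[-2.7964  0.     -0.3704] [0.  0.1 0. ]
[-2.8114  0.     -0.3776] [0.  0.1 0. ]
[-2.8256  0.     -0.3863] [0.  0.1 0. ]
[-2.8388  0.     -0.3964] [0.  0.1 0. ]
[-2.851   0.     -0.4077] [0.  0.1 0. ]
```

Descend, confirm the lip, then tip gently.

Emit:
jog_arm --increments '[[[0.2, -0.14, 0.8, 0, 0, 0, 0], [0.4, 0, 1.5, 0, 0, 0, 0], [0.4, 0, 1.5, 0, 0, 0, 0], [0.4, 0, 1.4, 0, 0, 0, 0], [0.15, 0, 0.6, 0, 0, 0, 0], [0, 0, 0, 0, 0, 0, 0]]]'

```text
time_s: 14.63
eef_pos: [0.4932, -0.3437, 0.3219]
ee_rot: [-0.108, 0.699, -0.698, -0.111]
wrist_force: [0.9, 0.6, -2.1]
grip_width: 0.0156
grasp_force: 45.0
```

Emit:
jog_arm --increments '[[[-1.34, 0, -0.18, 0, 0.05, 0, 0], [-1.34, 0, -0.18, 0, 0.05, 0, 0], [-1.35, 0, -0.18, 0, 0.05, 0, 0], [-1.35, 0, -0.18, 0, 0.05, 0, 0], [-1.36, 0, -0.18, 0, 0.05, 0, 0], [-1.36, 0, -0.18, 0, 0.05, 0, 0], [-1.36, 0, -0.18, 0, 0.05, 0, 0], [-1.37, 0, -0.18, 0, 0.05, 0, 0], [-1.37, 0, -0.18, 0, 0.05, 0, 0], [-1.37, 0, -0.18, 0, 0.05, 0, 0], [0, 0, 0, 0, 0, 0, 0]]]'

```text
time_s: 15.55
eef_pos: [0.4928, -0.21, 0.3536]
ee_rot: [0.068, 0.705, -0.702, 0.068]
wrist_force: [-0.0, 0.1, -2.9]
grip_width: 0.0159
grasp_force: 45.0
```

```bash
python3 - <<'E'
from h import *
s,p,R=pose();print(s['time_s'],p,s['wrist_force'],np.array(s['q']))
print('lip',p+R.apply([-.066,0,.2703]),'back',p+R.apply([.014,0,.2703]),np.arcsin(-R.as_matrix()[2,0]))
E
```

```text
15.55 [ 0.4928 -0.21    0.3536] [-0.001   0.0995 -2.92  ] [-0.0624  0.2648 -0.402   0.2465 -0.9059 -0.0855]
lip [ 0.4927 -0.1972  0.0757] back [ 0.4931 -0.2757  0.0911] -0.1936302728131726
```

Emit:
jog_arm --increments '[[[-1.66, 0, -0.22, 0, 0.06, 0, 0], [-1.66, 0, -0.22, 0, 0.06, 0, 0], [-1.67, 0, -0.22, 0, 0.06, 0, 0], [-1.67, 0, -0.22, 0, 0.06, 0, 0], [-1.68, 0, -0.22, 0, 0.06, 0, 0], [-1.68, 0, -0.23, 0, 0.06, 0, 0], [-1.69, 0, -0.23, 0, 0.06, 0, 0], [-1.69, 0, -0.23, 0, 0.06, 0, 0], [-1.7, 0, -0.24, 0, 0.06, 0, 0], [-1.7, 0, -0.24, 0, 0.06, 0, 0], [0, 0, 0, 0, 0, 0, 0], [0, 0, 0, 0, 0, 0, 0]]]'

```text
time_s: 16.55
eef_pos: [0.4937, -0.0538, 0.2992]
ee_rot: [0.272, 0.653, -0.652, 0.272]
wrist_force: [-0.2, -0.5, -1.2]
grip_width: 0.0157
grasp_force: 45.0
```

```bash
python3 - <<'E'
from h import *
s,p,R=pose();print(s['time_s'],p,s['wrist_force'],np.array(s['q']))
print('lip',p+R.apply([-.066,0,.2703]),'back',p+R.apply([.014,0,.2703]),np.arcsin(-R.as_matrix()[2,0]))
u=R.inv().apply([0,0,1]);print('world up in tool',u,'world -y',R.inv().apply([0,-1,0]))
E
```

```text
16.55 [ 0.4937 -0.0538  0.2992] [-0.1947 -0.541  -1.1649] [ 0.2582  0.312  -0.7711  0.9522 -1.0038 -1.0035]
lip [ 0.4939 -0.1994  0.0621] back [ 0.494  -0.2557  0.1189] -0.7902680469778752
world up in tool [ 0.7105  0.0001 -0.7037] world -y [0.7037 0.0015 0.7105]
```

Emit:
jog_arm --increments '[[[0.6, 0, -0.6, 0, 0, 0, 0], [1.3, 0, -1.3, 0, 0, 0, 0], [1.7, 0, -1.7, 0, 0, 0, 0], [1.7, 0, -1.7, 0, 0, 0, 0], [1.7, 0, -1.7, 0, 0, 0, 0], [0, 0, 0, 0, -0.1, 0, 0], [0, 0, 0, 0, -0.1, 0, 0], [0, 0, 0, 0, -0.1, 0, 0], [0, 0, 0, 0, -0.1, 0, 0], [0, 0, 0, 0, -0.1, 0, 0], [0, 0, 0, 0, -0.1, 0, 0], [0, 0, 0, 0, -0.1, 0, 0]]]'

```text
time_s: 17.55
eef_pos: [0.4927, -0.0536, 0.3996]
ee_rot: [0.029, 0.707, -0.706, 0.031]
wrist_force: [0.0, -0.7, -1.8]
grip_width: 0.0155
grasp_force: 45.0
```

Emit:
jog_arm --increments '[[[0, 0, 0, 0, -0.09, 0, 0], [0, 0, 0, 0, 0, 0, 0], [0, 0, 0, 0, 0, 0, 0]]]'

```text
time_s: 17.8
eef_pos: [0.4932, -0.0542, 0.3995]
ee_rot: [-0.0, -0.707, 0.707, -0.002]
wrist_force: [0.5, -0.3, -1.9]
grip_width: 0.0158
grasp_force: 45.0
```

```bash
python3 - <<'E'
from h import *
s,p,R=pose();print(s['time_s'],p,s['wrist_force'],np.array(s['q']))
togo(p,R,np.array([.545,-.005,.285]),down(-np.pi/2))
t=arm.read_camera('top');c=arm.read_camera('scene')
a=cv2.convertScaleAbs(cv2.resize(t[140:320,230:470],(400,300)),alpha=1.7)
b=cv2.convertScaleAbs(cv2.resize(c[160:400,160:480],(400,300)),alpha=1.7)
cv2.imwrite('pics/m7.png',np.hstack([a,b]))
E
```

```text
17.8 [ 0.4932 -0.0542  0.3995] [ 0.5288 -0.3479 -1.8723] [ 0.2194  0.1684 -0.3104  0.0036 -1.0902 -0.2213]
shift cm(tool) [-4.9487 -5.1538 11.4468] turn [-0.0026 -0.0027 -0.0002] shift in target axes [-4.9166 -5.1845 11.4467]
```

View pics/m7.png

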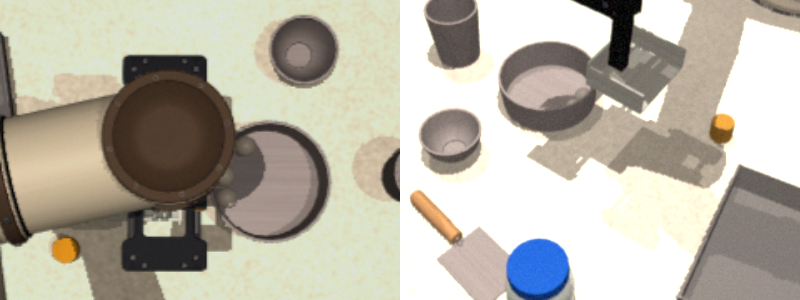

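All three balls are visible in the dish, at (242,146), (225,180) and (225,198) in the left panel. Now I'll set the scoop down.

Emit:
jog_arm --increments '[[[-1.2, -1.3, 0, 0, 0, 0, 0], [-2.5, -2.6, 0, 0, 0, 0, 0], [-1.2, -1.3, 0, 0, 0, 0, 0], [0, 0, 1.5, 0, 0, 0, 0], [0, 0, 2.5, 0, 0, 0, 0], [0, 0, 2.5, 0, 0, 0, 0], [0, 0, 2.5, 0, 0, 0, 0], [0, 0, 1.5, 0, 0, 0, 0], [0, 0, 0.9, 0, 0, 0, 0], [0, 0, 0.6, 0, 0, 0, 0], [0, 0, 0.4, 0, 0, 0, 0], [0, 0, 0, 0, 0, 0, 0]]]'

```text
time_s: 18.9
eef_pos: [0.5452, -0.0044, 0.2736]
ee_rot: [0.001, 0.708, -0.707, 0.001]
wrist_force: [-0.1, -0.5, -1.5]
grip_width: 0.0155
grasp_force: 45.0
```

Emit:
jog_arm --increments '[[[0, 0, 0.2, 0, 0, 0, 0], [0, 0, 0, 0, 0, 0, 0], [0, 0, 0, 0, 0, 0, 0]]]'

```text
time_s: 19.15
eef_pos: [0.5454, -0.0044, 0.2725]
ee_rot: [-0.0, 0.708, -0.707, 0.001]
wrist_force: [0.1, -0.4, -0.7]
grip_width: 0.016
grasp_force: 45.0
```

Emit:
jog_arm --increments '[[[0, 0, 0.1, 0, 0, 0, 0], [0, 0, 0.1, 0, 0, 0, 0], [0, 0, 0, 0, 0, 0, 0]]]'

```text
time_s: 19.4
eef_pos: [0.5455, -0.0047, 0.2722]
ee_rot: [0.0, 0.708, -0.707, 0.002]
wrist_force: [-2.3, -1.6, 8.8]
grip_width: 0.0157
grasp_force: 45.0
```

Emit:
jog_arm --increments '[[[0, 0, 0.1, 0, 0, 0, 0], [0, 0, 0, 0, 0, 0, 0]]]'

```text
time_s: 19.57
eef_pos: [0.5455, -0.0049, 0.2719]
ee_rot: [0.0, 0.708, -0.706, 0.002]
wrist_force: [-3.3, -2.4, 13.3]
grip_width: 0.0159
grasp_force: 45.0
```

On the bench. I'll ease off and release slowly, then retreat straight up.

Emit:
jog_arm --increments '[[[0, 0, -0.1, 0, 0, 0, 0], [0, 0, -0.05, 0, 0, 0, 0.25], [0, 0, 0, 0, 0, 0, 0.4], [0, 0, 0, 0, 0, 0, 0.6], [0, 0, 0, 0, 0, 0, 0.7], [0, 0, 0, 0, 0, 0, 0.8], [0, 0, 0, 0, 0, 0, 0.8], [0, 0, 0, 0, 0, 0, 0.8], [0, 0, 0, 0, 0, 0, 0.8]]]' --squeeze 10

```text
time_s: 20.32
eef_pos: [0.5451, -0.0044, 0.27]
ee_rot: [0.001, 0.708, -0.707, 0.001]
wrist_force: [0.0, -0.7, -0.0]
grip_width: 0.0605
grasp_force: 0.0
```

Emit:
jog_arm --increments '[[[0, 0, -0.8, 0, 0, 0, 0.8], [0, 0, -1.5, 0, 0, 0, 0.8], [0, 0, -2.5, 0, 0, 0, 0.8], [0, 0, -3, 0, 0, 0, 0.8], [0, 0, -3, 0, 0, 0, 0.8], [0, 0, -3, 0, 0, 0, 0.8], [0, 4, -1, 0, 0, 0, 0.8], [0, 4, 0, 0, 0, 0, 0.8], [0, 4, 0, 0, 0, 0, 0.8], [0, 3, 0, 0, 0, 0, 0.8], [0, 0, 0, 0, 0, 0, 0.8], [0, 0, 0, 0, 0, 0, 0.8]]]'

```text
time_s: 21.32
eef_pos: [0.3936, -0.0046, 0.4195]
ee_rot: [-0.001, 0.708, -0.706, 0.001]
wrist_force: [-0.4, 0.3, -0.1]
grip_width: 0.0698
grasp_force: 0.0
```

```bash
python3 - <<'E'
from h import *
s,p,R=pose();print(s['time_s'],p,s['wrist_force'],s['grip_width'])
t=arm.read_camera('top');c=arm.read_camera('scene');cv2.imwrite('pics/t8.png',t);cv2.imwrite('pics/s8.png',c)
# numeric checks: predicted handle top, black there in both views; round bright balls in the dish
for z in(.126,.06):
    for n,im in(('top',t),('scene',c)):
        u=proj(n,np.array([.5455,-.005,z]));print(n,z,u,im[int(round(u[1])),int(round(u[0]))])
g=cv2.GaussianBlur(cv2.resize(t[205:295,345:440],None,fx=6,fy=6,interpolation=cv2.INTER_CUBIC),(5,5),0)
h=cv2.HoughCircles(cv2.cvtColor(g,cv2.COLOR_BGR2GRAY),cv2.HOUGH_GRADIENT,1,30,param1=60,param2=14,minRadius=34,maxRadius=50)
if h is not None:
    for x,y,r in h[0][:8]:print('circ',x/6+345,y/6+205,r/6,plane('top',x/6+345,y/6+205,.0175))
E
```

```text
21.3167 [ 0.3936 -0.0046  0.4195] [-0.3767  0.2987 -0.0907] 0.06975779552282137
top 0.126 [300.4754 216.923 ] [12 13 14]
scene 0.126 [347.3561 249.8197] [ 8  5 14]
top 0.06 [301.7713 220.5337] [1 1 1]
scene 0.06 [345.4175 278.0295] [0 5 1]
circ 374.91666 270.41666 7.5 [ 0.45   -0.1505  0.0175]
```

```bash
python3 - <<'E'
from h import *
for n,a,b,(x0,y0,x1,y1),z in(('top','top0','t8',(350,205,435,290),.0175),('scene','scene0','s8',(235,190,325,265),.0175)):
    A=cv2.imread(f'pics/{a}.png').astype(int)[y0:y1,x0:x1];B=cv2.imread(f'pics/{b}.png').astype(int)[y0:y1,x0:x1]
    d=(B-A).mean(2)
    for nm,m in(('bright',d>12),('dark',d<-20)):
        k,l,st,c=cv2.connectedComponentsWithStats(m.astype(np.uint8))
        for i in range(1,k):
            if st[i][4]>=15:
                q=c[i]+[x0,y0];w=plane(n,*q,z);print(n,nm,q,st[i][2:],w,'from dish',np.hypot(w[0]-.492,w[1]+.182))
t=cv2.imread('pics/t8.png')[225:285:2,355:405:2].mean(2).astype(int)
for r in t:print(' '.join(f'{v:3d}' for v in r))
E
```

```text
top bright [396.3445 241.6517] [  85   85 2891] [ 0.5078 -0.1936  0.0175] from dish 0.019621667603147975
top bright [390.9507 251.0037] [  54   62 1887] [ 0.489  -0.1827  0.0175] from dish 0.003069298907007628
top bright [377.     226.8154] [ 9  9 65] [ 0.5376 -0.1548  0.0175] from dish 0.053083766819528096
top bright [363.8824 244.8676] [11  9 68] [ 0.5011 -0.1284  0.0175] from dish 0.054358793472431964
top bright [365.1176 258.5   ] [11  9 68] [ 0.4738 -0.1309  0.0175] from dish 0.05427976140539246
top dark [356.4291 280.8621] [ 16  21 261] [ 0.429  -0.1135  0.0175] from dish 0.09310346366617336
scene bright [242.3738 220.0674] [ 31  75 519] [ 0.5097 -0.2559  0.0175] from dish 0.07594525387233321
scene bright [311.0714 200.712 ] [ 53  42 434] [ 0.3915 -0.1827  0.0175] from dish 0.10054271714203701
scene bright [305.6712 233.1233] [11 10 73] [ 0.4686 -0.1394  0.0175] from dish 0.04859069504720686
scene bright [296.4595 240.8108] [10  7 37] [ 0.4938 -0.1415  0.0175] from dish 0.0405244751920884
scene bright [274.8947 245.8421] [ 7  4 19] [ 0.526  -0.1654  0.0175] from dish 0.03786579
[... 2804 characters left out ...]

 75 109 115 114  90  63  74  93  94  94  94  93  95  94  94  94  95  95  94  92  93  94  93  93  93
 76  72  95 118 117  86  63  72  91  92  91  90  91  91  92  92  91  92  91  91  90  90  90  90  87
 70  73  72  55 112 112  86  62  70  87  92  92  93  92  92  92  91  92  91  91  92  91  89  79  74
 71  69  72  71  96 112 112  86  76  33  77  93  92  93  93  93  92  93  92  92  93  90  74  74  73
 73  73  75  73  71 126 115 112  92  85  55  27  75  89  93  92  92  92  90  79  74  70  66  30  24
 73  72  71  71  71 114 123 128 125 110  92  85  59  36  21  30  42  58  43  31  24  24  24  27  33
 73  67  67  66  69  72 129 129 129 128 128 128 112  93  84  70  58  44  36  36  44  58  70  86  87
```

Three balls are at rest against the dish's inner wall, all about 54 mm from its centre. The scoop stands upright, clear of the dish, and the arm touches nothing.

```bash
python3 -c "
from cell import arm
print(arm.job_done())"
```

```text
the job is handed in; nothing more can be done
None
```

The job is handed in at about 21 s of the 61 s allowed: all three balls were scooped together into the wide steel dish, and the scoop is standing upright on the bench clear of it.

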